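# Put the condiments back in the stand in order of height

### The job

Put the pepper mill, the red-capped spice jar, the salt shaker and the small tin back into the four empty wells of the wooden condiment stand, upright, so that the row steps down in height from the oil bottle at one end to the little glass at the other. Set each one down into its well rather than dropping it, leave the oil bottle and the little glass where they stand, and leave the garlic, the teaspoon and the peeler lying where they are.

Things in the scene. Friction and masses are not known exactly. Their poses are not given: they have to be found in the camera images.
- stand: Dark wood stand, 108 x 580 mm, 22 mm high, does not move; steel handle (top at 50 mm) across each end. Origin: centre of its underside on the worktop; y along the row, z up. Wells, 15 mm deep, floor 7 mm above the origin: four round, 74 mm wide, empty, at x = 0, y = +126, +42, -42, -126 mm; square ones, 70 mm, at y = +226 and -226 hold oil bottle and little glass, either way round.
- oil: Tall square oil bottle with a yellow cap, 61 x 61 x 268 mm, standing in one end well of the stand (which end varies). Stays there. Origin: centre of its underside; z up.
- glass: Little clear straight-sided glass, 48 mm wide at the rim, 61 mm high, standing in the other end well of the stand. Stays there. Origin: centre of its underside; z up.
- mill_mid (a point): Dark brown turned wooden pepper mill, 160 mm high, standing on the worktop, 0.18 kg, base 58 mm wide, with a metal knob on top. Its point lies on its upright axis, half-way up (80 mm above its underside). A round head, at most 50 mm wide, 36 to 69 mm above this point, does not turn; the body just below it is 48 mm wide. Well gripped across that joint, 35 to 42 mm above the point.
- jar_mid (a point): Round clear spice jar with a red cap, 45 mm wide, 106 mm high, standing on the worktop, 0.11 kg. Its point lies on its upright axis, half-way up (53 mm above its underside). The cap, 45 mm wide, spans 32 to 53 mm above this point.
- salt_mid (a point): Salt shaker of clear glass with white salt in it and a grey metal domed cap, 44 mm wide, 90 mm high, standing on the worktop, 0.1 kg. Its point lies on its upright axis, half-way up (45 mm above its underside). The glass body tapers from 44 mm wide near its foot to 32 mm; the cap, 34 mm wide, spans 21 to 45 mm above this point (straight sides up to 33 mm, then domed).
- tin_mid (a point): Small round tin, white and red label, bare metal lid, 57 mm wide, 72 mm high, standing on the worktop, 0.18 kg. Its point lies on its upright axis, half-way up (36 mm above its underside); straight sides.
- garlic_mid (a point): Garlic bulb, 60 mm wide, 58 mm high, lying on the worktop among the things; leave it. The point is its centre.
- teaspoon: Steel teaspoon, 130 x 26 mm, 11 mm high, lying on the worktop, along its x axis; leave it. Origin: centre of its underside.
- peeler: Vegetable peeler with a dark green handle, 170 x 25 mm, 18 mm high, lying on the worktop, along its x axis; leave it. Origin: centre of its underside.
Mind the look-alikes: they are no part of the job. Leave any orange or purple look-alike of the part that bears tin_mid alone.

How it is judged:
At the end, for the whole second after the job is handed in: From the oil bottle's end the inner wells hold mill, red-capped jar, salt shaker, tin, each upright (0.12 rad), on its well's floor (6 mm), within 18 mm of its centre along and across, let go and at rest; oil bottle and little glass still upright in their end wells (((y of oil in the frame of stand between 0.208 and 0.244 m and y of glass in the frame of stand between -0.244 and -0.208 m and x of mill_mid in the frame of stand between -0.018 and 0.018 m and y of mill_mid in the frame of stand between 0.108 and 0.144 m and x of jar_mid in the frame of stand between -0.018 and 0.018 m and y of jar_mid in the frame of stand between 0.024 and 0.06 m and x of salt_mid in the frame of stand between -0.018 and 0.018 m and y of salt_mid in the frame of stand between -0.06 and -0.024 m and x of tin_mid in the frame of stand between -0.018 and 0.018 m and y of tin_mid in the frame of stand between -0.144 and -0.108 m) or (y of oil in the frame of stand between -0.244 and -0.208 m and y of glass in the frame of stand between 0.208 and 0.244 m and x of mill_mid in the frame of stand between -0.018 and 0.018 m and y of mill_mid in the frame of stand between -0.144 and -0.108 m and x of jar_mid in the frame of stand between -0.018 and 0.018 m and y of jar_mid in the frame of stand between -0.06 and -0.024 m and x of salt_mid in the frame of stand between -0.018 and 0.018 m and y of salt_mid in the frame of stand between 0.024 and 0.06 m and x of tin_mid in the frame of stand between -0.018 and 0.018 m and y of tin_mid in the frame of stand between 0.108 and 0.144 m)) and z of mill_mid in the frame of stand below 0.093 m and angle between each of mill_mid, jar_mid, salt_mid, tin_mid, oil, glass's own z axis and vertical below 0.12 rad and linear speed of each of mill, jar, salt, tin below 0.02 m/s and z of jar_mid in the frame of stand below 0.066 m and z of salt_mid in the frame of stand below 0.058 m and z of tin_mid in the frame of stand below 0.049 m and height (world z) of each of oil, glass below 0.013 m); the robot touches nothing.
It fails at once if the oil bottle or the little glass is tipped, lifted or taken out of its end well ((angle between oil's own z axis and vertical above 0.3 rad or distance of oil from where it was at the start of the episode above 0.03 m) or (angle between glass's own z axis and vertical above 0.3 rad or distance of glass from where it was at the start of the episode above 0.03 m)).
It fails at once if the garlic, the teaspoon or the peeler is pushed more than 40 mm from where it lay (distance of any of garlic_mid, teaspoon, peeler from where it was at the start of the episode above 0.04 m).
It fails at once if a thing is dropped: let go over the stand with its underside more than 40 mm above the floor of a well ((x of mill_mid in the frame of stand between -0.05 and 0.05 m and y of mill_mid in the frame of stand between -0.28 and 0.28 m and z of mill_mid in the frame of stand above 0.127 m and contact force between mill and the fingers below 0.05 N) or (x of jar_mid in the frame of stand between -0.05 and 0.05 m and y of jar_mid in the frame of stand between -0.28 and 0.28 m and z of jar_mid in the frame of stand above 0.1 m and contact force between jar and the fingers below 0.05 N) or (x of salt_mid in the frame of stand between -0.05 and 0.05 m and y of salt_mid in the frame of stand between -0.28 and 0.28 m and z of salt_mid in the frame of stand above 0.092 m and contact force between salt and the fingers below 0.05 N) or (x of tin_mid in the frame of stand between -0.05 and 0.05 m and y of tin_mid in the frame of stand between -0.28 and 0.28 m and z of tin_mid in the frame of stand above 0.083 m and contact force between tin and the fingers below 0.05 N)).
It also fails if it takes over 125 s, if anything falls off the work surface, if the arm or the gripper's body presses on something with over 40 N, if the wrist force passes 120 N, or if a joint passes its speed limit or range.

### The arm

A 6-joint arm with a two-finger parallel gripper is mounted at the origin on a cart in front of the work surface, level with it; the furniture and walls round the work are solid. World frame = base frame: x ahead of the robot, y to its left, z up, the work surface at z = 0. Lengths are in m, angles in rad, forces in N, time in s.
With the tool pointing down it reaches from about 0.275 to 1 m from the base axis. Payload 8.4 kg.
Tool frame: the origin (TCP) lies on the centre line of the jaws, within the pads' length; the fingertips stand 17 mm ahead of it and the grasp point (between the pads) lies 2 mm behind it (bot.tcp_to_tips is the z of the fingertips in the tool frame, in m); z points along the fingers, y is the line along which they close (so a half turn about z gives the same grasp; the last joint's range is limited). The gripper opens to 85 mm and grips with 20 to 120 N. Pads are 22 mm wide; open, the fingers measure 114 mm over their backs; the gripper's body (76 mm by 85 mm) begins 54 mm behind the grasp point. The pads swing forward as they close: fully open they stand 13 mm farther back than shut.
Start: joints at [-1.191, 0.353, 1.633, -0, 1.155, -0.002], TCP at [0.233, -0.58, 0.248] pointing down, gripper open.
Joint ranges: [-2.63, 2.63], [-0.92, 2.1], [0.06, 2.66], [-1.3, 4.44], [0, 2.69], [-3.02, 3.02]. Speed limits (rad/s): [2.22, 2.22, 2.79, 3.14, 3.14, 3.14].

### API

Orientations are given as a unit quaternion [x, y, z, w].
In Python, from workcell import bot, hand, kinematics, get_obs, vision, hand_in gives the robot as it stands. The module is installed in compiled form; this text tells all that it offers. Calls block until the motion is done:
- bot.reach(position, orientation): joint-space move of the TCP to a pose.
- bot.servo_line(position, ori=None, velocity=0.15): straight line of the TCP; ori=None keeps the orientation; velocity is the mean speed in m/s.
- bot.goto_joints(angles): joint-space move.
- hand.move_gripper(opening, strength=None): finger opening in m; strength is the grip in N (None keeps the last); returns when the fingers have stopped.
- bot.dwell(seconds).
- kinematics.solve_ik(position, orientation): joint angles nearest the present ones, or None.
- get_obs(): the state.
- vision.read_camera(name): name is "scene" or "side" or "wrist"; returns a dict with "frame" (400x640x3 uint8, red, green, blue), "intrinsics" (3x3 intrinsics, pixels), "dist" ([k1, k2, p1, p2, k3] as OpenCV has them; the pictures are not rectified), "view" (4x4, takes a point from world to camera coordinates). Camera axes: x right, y down, z forward; pixel columns grow to the right and rows downward; lengths in m; the calibration is good to about 2 mm. A picture is of the moment at which its call begins. There is no depth.
A pose or a line that the arm cannot do raises bot.IKError and nothing moves.
- hand_in(): hands the job in; it is judged then, once.
The state is a dict: "time_s": time; "joint_pos": joint angles; "joint_vel": joint speeds; "joint_efforts": joint torques, N m; "position": TCP position; "orientation": TCP orientation; "wrist_force": force on the tool from outside, world axes, zero at the start; "ft_torque": the same for the moment, N m; "gripper_width": finger opening in m; "grip_force": force on a finger pad.
Only numpy, scipy, OpenCV 4.12 (cv2) and the standard library are available. Lean on these libraries where they do the work, as an engineer would, in place of code of your own. Each camera call takes 0.05 s, during which the arm holds its last target. There are 200 camera calls.

## Working session

There is one attempt and no reset: what is moved stays moved. The work goes in short steps, each a Python script; the robot and the scene stay as the last script left them, time stands still between calls to the robot, and variables do not carry over. Pictures are saved under pics/ and viewed, at most 14 in all, crops included, and the job is handed in when it is done.

```bash
mkdir -p pics
cat > h.py <<'E'
import numpy as np, cv2
from workcell import bot, hand, kinematics, get_obs, vision, hand_in
def snap(n,f=None):
    c=vision.read_camera(n)
    if f: cv2.imwrite('pics/'+f,c['frame'][:,:,::-1])
    return c
def ray(c,uv):
    p=cv2.undistortPoints(np.array([[uv]],float),c['intrinsics'],c['dist'])[0,0]
    R=c['view'][:3,:3];t=c['view'][:3,3]
    return -R.T@t, R.T@np.array([p[0],p[1],1.])
def plane(c,uv,z):
    o,d=ray(c,uv); return o+d*(z-o[2])/d[2]
def proj(c,P):
    r,_=cv2.Rodrigues(c['view'][:3,:3])
    return cv2.projectPoints(np.array(P,float).reshape(-1,1,3),r,c['view'][:3,3],c['intrinsics'],c['dist'])[0][:,0]
E
python3 - <<'E'
from h import *
for n in ['scene','side','wrist']:
    c=snap(n,n+'0.png'); print(n,ray(c,(320,200)))
o=get_obs();print(o['time_s'],o['position'],o['orientation'])
E
```

```text
scene (array([0.01635668, 0.55899693, 0.81337611]), array([ 0.47144962, -0.51608859, -0.71514486]))
side (array([ 0.64630932, -1.14327176,  0.59457074]), array([-0.07705492,  0.90637428, -0.41540213]))
wrist (array([ 0.29732737, -0.55528709,  0.37348481]), array([-0.25675903, -0.11072681, -0.96017774]))
0.15 [ 0.23273678 -0.57968704  0.24771256] [ 9.81831672e-01  1.89753222e-01 -1.06921601e-04 -5.19964199e-04]
```

View pics/scene0.png

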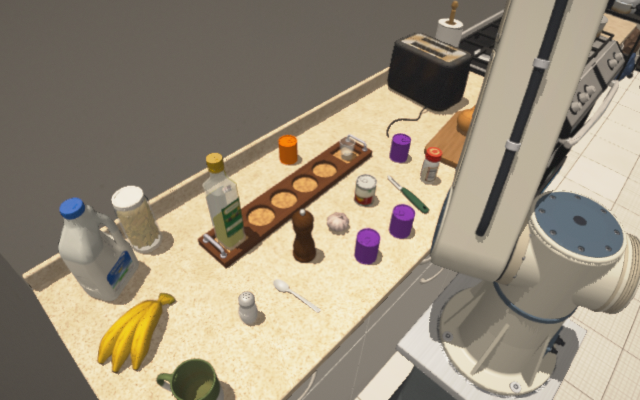

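View pics/side0.png

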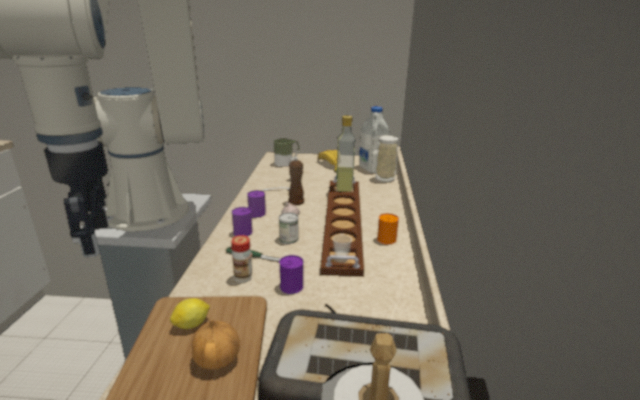

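The scene picture shows the oil bottle at (225,220) and the little glass at (347,150). The empty wells are at about (261,217), (284,200), (305,185) and (324,171). The mill is at (303,240), jar at (431,165), salt at (248,307), tin at (366,190), garlic at (338,222), spoon at (295,295) and peeler at (410,195). The purple and orange cans are look-alikes.

Run:
```python
from h import *
c=snap('scene'); s=snap('side')
def show(n,u,z): print(n,plane(c,u,z).round(3))
for u in [(261,217),(284,200),(305,185),(324,171)]: show('well',u,.010)
def tri(a,b):
    o1,d1=ray(c,a);o2,d2=ray(s,b);A=np.c_[d1,-d2];k=np.linalg.lstsq(A,o2-o1,rcond=None)[0]
    p,q=o1+k[0]*d1,o2+k[1]*d2; return ((p+q)/2).round(3),np.linalg.norm(p-q).round(3)
show('mill top',(303,213),.158);print(tri((303,213),(296,161)))
show('jar top',(433,152),.106);print(tri((433,152),(241,240)))
show('salt top',(247,294),.088)
show('tin top',(366,181),.072);print(tri((366,181),(289,219)))
show('garlic',(338,222),.029);show('oilcap',(215,158),.275); print(tri((215,158),(347,119)))
show('spoon a',(281,285),.005);show('spoon b',(318,310),.005)
show('peel a',(391,180),.01);show('peel b',(425,210),.01)
show('glass',(347,142),.068)
show('milk',(72,207),.2); show('purple',(367,237),.07);show('purple2',(402,212),.07);show('purple3',(400,140),.07);show('orange',(288,142),.07)
# well masks
hsv=cv2.cvtColor(c['frame'],cv2.COLOR_RGB2HSV)
m=cv2.inRange(hsv,(5,90,130),(20,255,255))
n,l,st,ce=cv2.connectedComponentsWithStats(m)
for i in range(1,n):
    if st[i,4]>60: print(st[i],ce[i].round(1))
```

```text
well [0.613 0.134 0.01 ]
well [0.616 0.049 0.01 ]
well [ 0.617 -0.034  0.01 ]
well [ 0.62  -0.116  0.01 ]
mill top [0.447 0.141 0.158]
(array([0.457, 0.132, 0.145]), np.float64(0.002))
jar top [ 0.389 -0.308  0.106]
(array([ 0.392, -0.313,  0.101]), np.float64(0.001))
salt top [0.416 0.332 0.088]
tin top [ 0.467 -0.114  0.072]
(array([ 0.473, -0.122,  0.063]), np.float64(0.001))
garlic [0.447 0.017 0.029]
oilcap [0.606 0.235 0.275]
(array([0.616, 0.229, 0.265]), np.float64(0.001))
spoon a [0.424 0.236 0.005]
spoon b [0.319 0.223 0.005]
peel a [ 0.456 -0.225  0.01 ]
peel b [ 0.318 -0.194  0.01 ]
glass [ 0.617 -0.21   0.068]
milk [0.774 0.497 0.2  ]
purple [0.345 0.032 0.07 ]
purple2 [ 0.333 -0.091  0.07 ]
purple3 [ 0.51  -0.329  0.07 ]
orange [ 0.738 -0.084  0.07 ]
[407  36  21   8  65] [417.8  38.8]
[ 424  105   52   59 1357] [450.5 136.8]
[277 134  22  32 574] [287.6 148.9]
[241 141  99  68 141] [290.3 174.2]
[332 149  19  15 102] [340.4 156.7]
[312 164  25  14 272] [324.1 170.5]
[292 177  26  16 314] [304.7 184.8]
[271 192  27  17 352] [283.7 200.1]
[120 204  30  43 407] [137.2 224.9]
[248 208  27  19 399] [260.9 216.9]
```

The measured points are consistent: wells are 82–85 mm apart and the oil cap comes out at height 0.265. Next is a close wrist look over each pick and over the wells.

```bash
cat >> h.py <<'E'
Q=[np.sqrt(.5),np.sqrt(.5),0,0]
E
python3 - <<'E'
from h import *
ims=[]
import pickle
d={}
for n,p in [('jar',(.392,-.311,.27)),('tin',(.470,-.118,.27)),('stand',(.616,-.02,.36)),('mill',(.452,.136,.32)),('salt',(.416,.332,.27))]:
    bot.reach(np.array(p),Q); c=snap('wrist',n+'1.png'); d[n]=c
    if n!='stand': ims.append(cv2.resize(c['frame'],(400,250)))
    print(n,get_obs()['time_s'],get_obs()['joint_pos'].round(2))
pickle.dump(d,open('d.pkl','wb'))
cv2.imwrite('pics/m1.png',np.vstack([np.hstack(ims[:2]),np.hstack(ims[2:])])[:,:,::-1])
E
```

```text
jar 1.4917 [-0.68  0.14  1.87 -0.    1.14 -0.67]
tin 2.3833 [-0.25  0.11  1.9  -0.    1.13 -0.25]
stand 3.2417 [-0.04  0.26  1.52 -0.    1.37 -0.04]
mill 4.2083 [ 0.29  0.04  1.86 -0.    1.24  0.29]
salt 5.0917 [ 0.67  0.19  1.81 -0.    1.15  0.67]
```

View pics/m1.png

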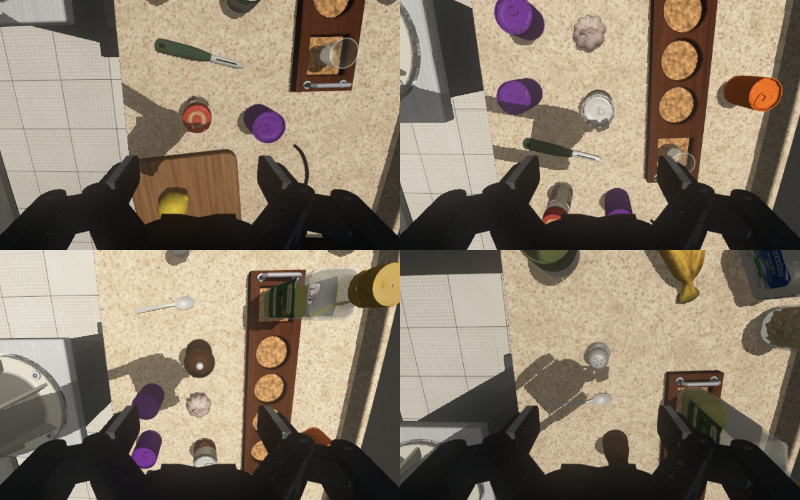

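View pics/stand1.png

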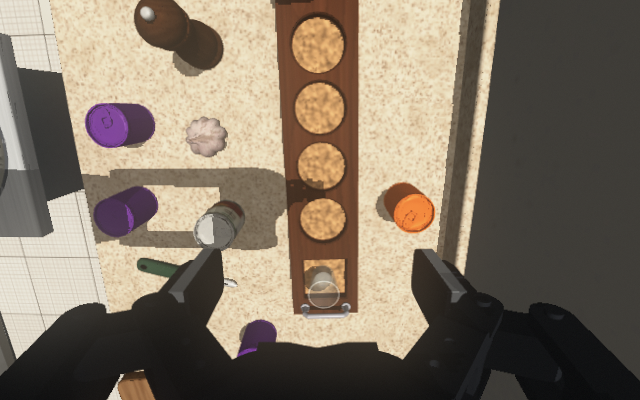

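Wrist views, full-frame pixels:
- **Tops:** jar cap (315,187), tin lid (315,173), mill knob (319,185), salt cap (316,168).
- **Well floors:** (318,43), (319,107), (321,165), (322,218).

Run:
```python
from h import *
import pickle
d=pickle.load(open('d.pkl','rb'))
for n,u,z in [('jar',(315,187),.106),('tin',(315,173),.072),('mill',(319,185),.158),('salt',(316,168),.088)]: print(n,plane(d[n],u,z).round(4))
for u in [(318,43),(319,107),(321,165),(322,218)]: print(plane(d['stand'],u,.009).round(4))
hsv=cv2.cvtColor(d['jar']['frame'],cv2.COLOR_RGB2HSV)
m=cv2.inRange(hsv,(0,110,90),(8,255,255))|cv2.inRange(hsv,(174,110,90),(180,255,255))
m[230:]=0;n,l,st,ce=cv2.connectedComponentsWithStats(m);i=1+st[1:,4].argmax();print('red',st[i],ce[i])
hsv=cv2.cvtColor(d['stand']['frame'],cv2.COLOR_RGB2HSV)
m=cv2.inRange(hsv,(5,60,130),(22,255,255));m[:,:285]=0;m[:,352:]=0
n,l,st,ce=cv2.connectedComponentsWithStats(m)
for i in range(1,n):
    if st[i,4]>300: print(st[i],ce[i],plane(d['stand'],ce[i],.007).round(4))
crops=[cv2.resize(d[k]['frame'][v-60:v+60,u-60:u+60],(300,300),interpolation=2) for k,u,v in [('jar',315,187),('tin',315,173),('mill',319,185),('salt',316,168)]]
cv2.imwrite('pics/crops.png',np.vstack([np.hstack(crops[:2]),np.hstack(crops[2:])])[:,:,::-1])
```

```text
jar [ 0.3902 -0.3155  0.106 ]
tin [ 0.4679 -0.1163  0.072 ]
mill [0.4552 0.1341 0.158 ]
salt [0.4158 0.342  0.088 ]
[0.6158 0.1322 0.009 ]
[0.6171 0.0473 0.009 ]
[ 0.6201 -0.0369  0.009 ]
[ 0.6218 -0.1213  0.009 ]
red [292 164  47  47 802] [317.45760599 182.24937656]
[ 292   17   52   56 2250] [317.30355556  45.03244444] [0.6148 0.1299 0.007 ]
[ 295   83   49   51 1986] [319.06243706 107.93504532] [0.6172 0.046  0.007 ]
[ 298  142   47   47 1610] [321.21677019 164.09751553] [ 0.6205 -0.0359  0.007 ]
[ 300  198   46   42 1476] [322.39295393 218.54539295] [ 0.6225 -0.1229  0.007 ]
[303 259  42  35 865] [327.84508671 275.04855491] [ 0.6319 -0.223   0.007 ]
```

View pics/crops.png

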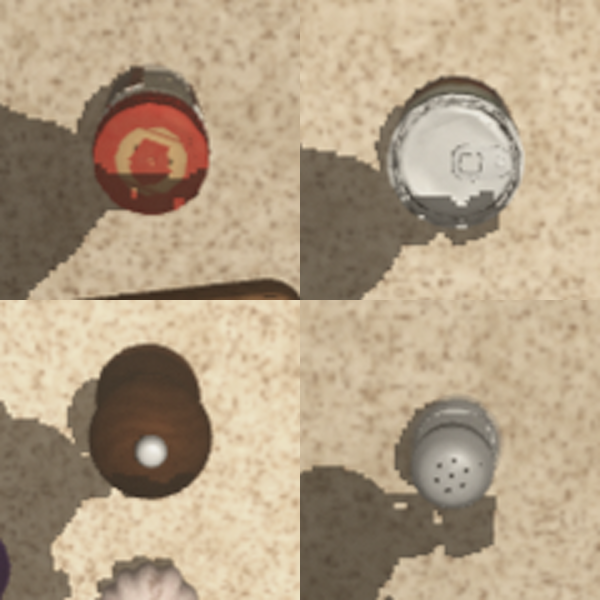

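Refined pixels from the crops: jar (316,191), tin (317,176), mill (319.4,185.4), salt (316.5,176). I'll start with the salt, since the arm is above it.

```bash
cat >> h.py <<'E'
PX=dict(jar=((316,191),.106),tin=((317,176),.072),mill=((319.4,185.4),.16),salt=((316.5,176),.089))
WELL=dict(mill=(.6145,.132),jar=(.617,.0475),salt=(.6195,-.0365),tin=(.6215,-.120))
def st(m):
    o=get_obs();print(m,round(o['time_s'],1),np.round(o['position'],4),'w',round(float(o['gripper_width']),4),'F',np.round(o['wrist_force'],1),'g',np.round(o['grip_force'],1))
def pick(n,zg,width,safe):
    import pickle
    d=pickle.load(open('d.pkl','rb')); x,y,_=plane(d[n],*PX[n]); print(n,x,y)
    hand.move_gripper(.085)
    bot.reach([x,y,safe],Q); bot.servo_line([x,y,zg],velocity=.2)
    hand.move_gripper(width-.012,35); st('gripped')
    bot.servo_line([x,y,safe],velocity=.2); st('lifted')
def place(n,zg,safe,mid=()):
    x,y=WELL[n]
    for m in mid: bot.servo_line([*m,safe],velocity=.3)
    bot.servo_line([x,y,safe],velocity=.3)
    bot.servo_line([x,y,zg+.03],velocity=.2); st('above')
    bot.servo_line([x,y,zg+.0085],velocity=.05); st('down')
E
python3 - <<'E'
from h import *
pick('salt',.070,.034,.30)
place('salt',.070,.30,[(.40,.1)])
snap('scene','s2.png');snap('wrist','w2.png')
E
```

```text
salt 0.41631295257101075 0.3342452029792579
gripped 7.4 [0.4168 0.3346 0.0708] w 0.0328 F [-0.6 -1.   7.2] g 33.8
lifted 8.7 [0.4158 0.3338 0.2988] w 0.0328 F [-0.3  1.  -1.7] g 33.8
above 11.8 [ 0.6203 -0.0364  0.1013] w 0.033 F [ 0.7  0.1 -1.3] g 33.8
down 12.4 [ 0.6193 -0.0365  0.078 ] w 0.0327 F [ 0.1  0.  -1.2] g 33.8
```

View pics/w2.png

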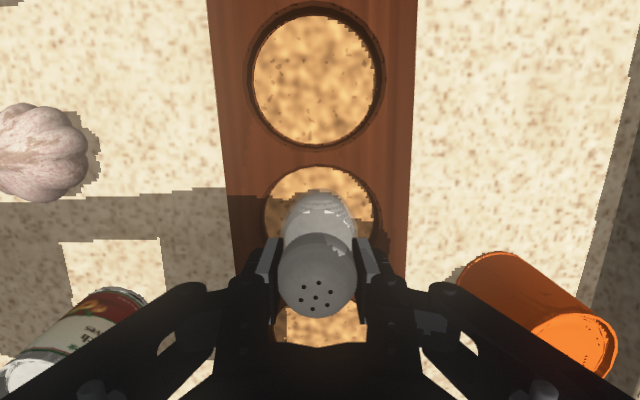

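View pics/s2.png

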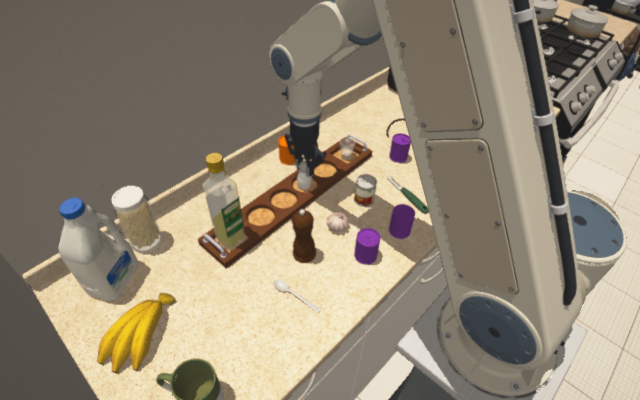

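The shaker hangs inside the third well: shaker column 318 against well column 323, and it just clears the floor. I'll release it and do the tin.

```bash
cat >> h.py <<'E'
def release(n,width,safe,extra=.022):
    x,y=WELL[n]; z=get_obs()['position'][2]; f0=get_obs()['wrist_force'][2]
    for k in range(1,7):
        bot.servo_line([x,y,z-.001*k],velocity=.02)
        if abs(get_obs()['wrist_force'][2]-f0)>4: break
    st('touch'); hand.move_gripper(width+extra); bot.dwell(.2)
    bot.servo_line([x,y,safe],velocity=.2); st('released')
E
python3 - <<'E'
from h import *
release('salt',.034,.30)
pick('tin',.052,.057,.27)
place('tin',.052,.27)
release('tin',.057,.27,.018)
bot.reach([.616,-.02,.36],Q); snap('wrist','w3.png')
E
```

```text
touch 12.7 [ 0.6196 -0.0365  0.0778] w 0.0326 F [-2.   0.1  7.7] g 34.8
released 14.5 [ 0.6188 -0.0365  0.2987] w 0.0559 F [ 0.2  0.1 -1. ] g 0.0
tin 0.4699349980537858 -0.11946150778863024
gripped 17.3 [ 0.4704 -0.1196  0.053 ] w 0.0566 F [-1.3  0.4  6.8] g 36.1
lifted 18.5 [ 0.4692 -0.1193  0.2689] w 0.0564 F [ 0.1 -0.6 -1.8] g 37.5
above 20.3 [ 0.6223 -0.1202  0.0833] w 0.0563 F [ 0.5 -0.4 -0.5] g 37.5
down 20.9 [ 0.6211 -0.1199  0.0601] w 0.0566 F [-1.1 -0.2 -0.1] g 37.7
touch 21.1 [ 0.6212 -0.1199  0.06  ] w 0.0565 F [-5.7  1.4 14. ] g 38.7
released 22.8 [ 0.6208 -0.1199  0.2687] w 0.0748 F [-0.6 -0.8 -0.4] g 0.0
```

View pics/w3.png

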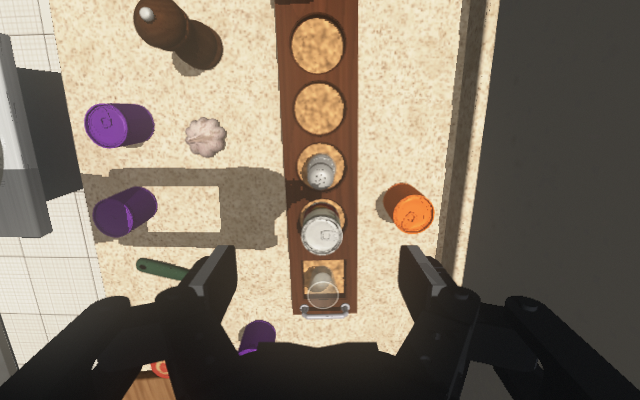

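Salt (320,172) and tin (321,235) stand in their wells. The tin touched at z = 0.060, which is the well floor. Jar and mill next.

Run:
```python
from h import *
pick('jar',.091,.045,.30)
place('jar',.091,.30)
release('jar',.045,.30)
pick('mill',.116,.049,.32)
place('mill',.116,.32)
snap('wrist','w4.png')
release('mill',.049,.36)
bot.servo_line([.45,.02,.36],velocity=.3);snap('scene','s4.png');snap('side','d4.png')
bot.reach([.616,-.02,.40],Q); snap('wrist','w5.png')
```

```text
jar 0.39111573294835333 -0.3194077473632573
gripped 26.8 [ 0.3913 -0.3197  0.0917] w 0.0436 F [-1.5  0.   6.8] g 34.7
lifted 28.0 [ 0.3906 -0.319   0.2988] w 0.0435 F [-0.7  0.9 -1.4] g 35.7
above 30.6 [0.6178 0.0474 0.1222] w 0.0436 F [ 1.   0.9 -0.7] g 35.8
down 31.2 [0.6168 0.0475 0.099 ] w 0.0436 F [-0.7 -0.1 -0.6] g 35.7
touch 31.5 [0.617  0.0476 0.0988] w 0.0435 F [-2.6  0.   8.2] g 36.7
released 33.2 [0.6163 0.0474 0.2987] w 0.067 F [-0.4  0.1 -0.9] g 0.0
mill 0.455545115582292 0.1341914485047292
gripped 35.9 [0.4558 0.1343 0.1169] w 0.0464 F [-2.1 -0.7  8.3] g 34.8
lifted 37.1 [0.4549 0.134  0.3188] w 0.0463 F [ 1.1 -0.7 -1.4] g 36.0
above 38.8 [0.6151 0.1323 0.1474] w 0.0469 F [ 0.2 -1.  -1.8] g 36.1
down 39.3 [0.6143 0.132  0.124 ] w 0.0468 F [ 0.7  0.2 -0.8] g 36.0
touch 39.6 [0.6146 0.1321 0.1239] w 0.0468 F [-3.6 -0.2  7.4] g 37.0
released 41.5 [0.614  0.1319 0.3587] w 0.0709 F [ 0.8 -0.7 -0.3] g 0.0
```

View pics/w5.png

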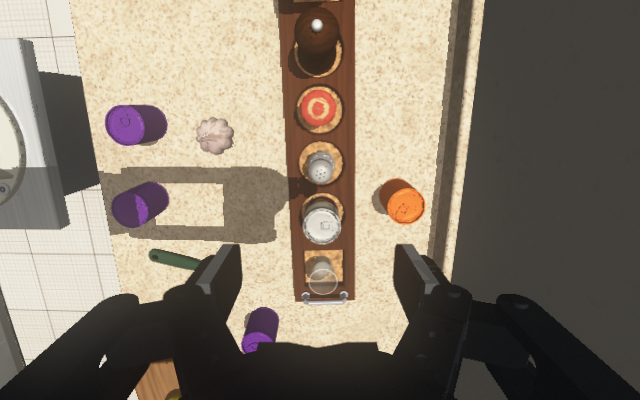

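View pics/d4.png

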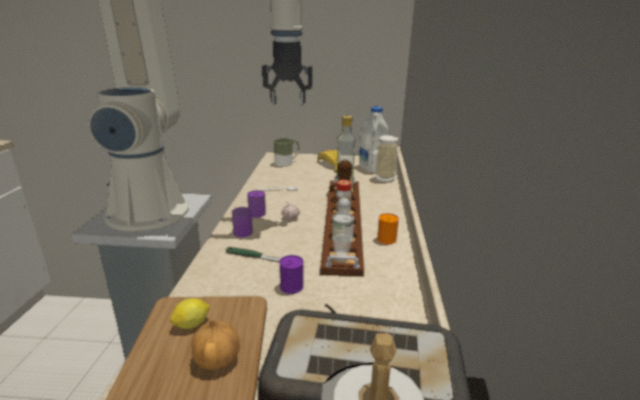

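Both views show mill (317,30), jar (320,107), salt (320,168) and tin (321,225) upright in their wells, stepping down from the oil bottle. Each touched down at floor height. The garlic, spoon and peeler are undisturbed.

```bash
python3 -c "
from h import *
bot.dwell(.5);print(hand_in())"
```

```text
the job is handed in; nothing more can be done
None
```

The job is handed in: the mill, red-capped jar, salt shaker and tin stand upright in their wells, stepping down from the oil bottle to the little glass, at about 43 s of the 125 s allowed; the verdict was not shown.

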